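# Guard the bench sharpener and switch it on

### The job

Get the bench sharpener running: push its sliding guard fully shut over the grinding disc until the latch clicks down behind it. Then press the lid of the switch box in until its catch lets go and it springs wide open, and push the button inside fully down so that it stays in. Leave the other things on the bench as they are.

Things in the scene. Friction and masses are not known exactly. Their poses are not given: they have to be found in the camera images.
- sharpener: Low bench tool sharpener, fixed: grey box 210 (x) x 300 (y) mm, deck 105 mm above the bench, with a horizontal grinding disc 120 mm across, centred at y = +60 mm. Origin: centre of its underside, on the bench; z up. Its guard slides along its y axis and closes towards its +y.
- latch_nose (a point): Nose of the guard's latch, 167 mm above the bench at y = +90 mm of the sharpener when down. Its arm, 24 mm wide, top 182 mm above the bench, runs from here to a 50 mm wide post, 161 mm high, at the sharpener's +y end (y = 134 to 150 mm).
- guard_tab (a point): Centre of the guard's push tab: upright dark plate on the guard, 100 mm long (sharpener's x), 12 mm thick (y), 45 mm tall, from the guard's flat top 155 mm above the bench to 200 mm. The guard, a plain metal cover 148 (x) x 140 (y) x 40 mm, reaches 25 mm to -y and 115 mm to +y of this point. Guard shut: this point is at y = +15 mm in the sharpener's frame. Axes as the sharpener's.
- guard (a joint): Travel of the guard, m: 0 = shut, 0.13 = fully open (to the sharpener's -y). Starts 0.06 to 0.128 and stays where left. Slides with 2 N; in the last 16 mm its striker lifts the latch (about 7 N more), which drops behind the striker at about 0 and then bars its way back. Hard stop at -0.004.
- guard_latch (a joint): Angle of the latch arm, rad: 0 = down (its rest, and also when it has caught behind the striker of the shut guard), 0.1 to 0.2 while the guard's striker lifts it.
- switch_box: Grey switch box, fixed, 170 x 170 mm, 100 mm high. Origin: centre of its underside, on the bench; z up. Flush in its top is a push-to-release metal lid 115 (x) x 120 (y) mm, 6 mm thick, hinged at x = +60 mm, z = 94 mm; its free edge at x = -55 mm lies under a catch 30 mm wide, 7 mm proud. Below the lid: an open well, x -75 to +60 mm, y -62 to +62 mm, with the start button.
- lid_press (a point): Point on the lid's top face where to press it in: 30 mm in from its free edge, mid-width, 85 mm from the hinge line, at x = -25 mm of the switch box; 100 mm above the bench when shut. Moves with the lid.
- lid (a joint): Angle of the lid, rad: 0 = shut, held by its catch. Pressed in 5 to 6 mm at lid_press (to about -0.065, about 4 N) the catch lets go; when the push is taken away the lid springs up by itself in a second or two to its stop at 2.1, leaning back over the box's +x side. Hard stop when pressed in: -0.10 (8.5 mm at lid_press).
- button_top (a point): Centre of the top of the start button: black, round, 36 mm across, pressed straight down; at x = -5 mm, y = 0 of the switch box, 75 mm above the bench when out, 25 mm below the box's rim, under the shut lid.
- start_button (a joint): How far the start button is pushed in, m: 0 = out (off), 0.010 = fully in (on), a hard stop. Takes about 5 N and stays in when let go.
- whetstone: Whetstone 60 x 150 x 25 mm lying before the sharpener; a bystander, to be left where it is. Origin: its underside.
- mug: White mug, 80 mm across, 90 mm high, before the switch box; a bystander, to be left where it is. Origin: its underside.
- offcut: Wood offcut 45 x 160 x 35 mm behind the sharpener; a bystander, to be left where it is. Origin: its underside.
- tape: Tape measure 70 x 70 x 38 mm behind the switch box; a bystander, to be left where it is. Origin: its underside.
- glue: Glue bottle 60 mm across, 160 mm high, at the middle far part of the bench; a bystander, to be left where it is. Origin: its underside.
- screw_jar: Glass jar 60 mm across, 70 mm high, at the middle near part of the bench; a bystander, to be left where it is. Origin: its underside.

How it is judged:
By the outcome, as a careful person would: the job done as asked, in the order asked, and still so for the second after the job is handed in, with the robot touching nothing.
It also fails if it takes over 51 s, if anything falls off the work surface, if the arm or the gripper's body presses on something with over 40 N, if the wrist force passes 120 N, or if a joint passes its speed limit or range.

### The arm

A 6-joint arm with a two-finger parallel gripper is mounted at the origin on the work surface. World frame = base frame: x ahead of the robot, y to its left, z up, the work surface at z = 0. Lengths are in m, angles in rad, forces in N, time in s.
With the tool pointing down it reaches from about 0.35 to 0.925 m from the base axis. Payload 6.4 kg.
Tool frame: the origin (TCP) lies midway between the tips of the shut fingers; the grasp point (between the pads) lies 19 mm behind it; z points along the fingers, y is the direction in which the jaws open and shut (so a half turn about z gives the same grasp; the last joint's range is limited). The gripper opens to 85 mm and grips with 20 to 120 N. Pads are 22 mm wide; open, the fingers measure 114 mm over their backs; the gripper's body (76 mm by 85 mm) begins 54 mm behind the grasp point. The pads swing forward as they close: fully open they stand 13 mm farther back than shut.
Start: joints at [1.03, 0.245, 1.558, -0, 1.339, -0.174], TCP at [0.233, 0.607, 0.231] pointing down, gripper open.
Joint ranges: [-3.13, 3.13], [-1.02, 2.26], [0.13, 2.54], [-0.95, 4.09], [0.21, 2.88], [-2.74, 2.74]. Speed limits (rad/s): [2.57, 2.57, 3.14, 3.14, 3.14, 3.14].

### API

Orientations are given as a 3x3 rotation matrix whose columns are the frame's x, y, z axes.
In Python, from workcell import * gives the robot as it stands.
- The arm moves only by the tool apply_moves, never from a script. Its argument "series" is a list of rows, each an object of numbers: "jaw": the opening in per cent of the stroke, from 0 (shut) to 100 (fully open); "dx", "dy", "dz": the shift along the tool's x, y, z in cm; "yaw": the turn about the tool's z in degrees. In form: [{"jaw": .., "dx": .., "dy": .., "dz": .., "yaw": ..}, ...]. A call has 1 to 20 rows; each row shifts and turns the commanded pose from where the row before left it, along the tool's axes as they then stand; what a row does not reach is not made up. A row lasts 1/12 s, in which the tool goes at most 41.7 mm and 7.16 degrees, less where a joint would pass 70% of its speed; a pose out of reach is approached as far as the arm can. A call is refused whole if a number of a shift passes 4.17 or a number of a turn 7.16, either way. A call with a gripper value outside its range is refused whole. The fingers move at their own pace and stop on an object; "force" is the grip in N (left out, the last holds). Time passes only in rows, so rows that do not move let the fingers close. It gives the time, the measured TCP pose, the force and the opening at its end, in the units of the state.
- state(): the state, without advancing time (a new reading comes with each control period).
- capture(name): name is "scene" or "top" or "wrist"; returns a dict with "image" (400x640x3 uint8, red, green, blue), "camera_matrix" (3x3 intrinsics, pixels), "distortion" ([k1, k2, p1, p2, k3] as OpenCV has them; the pictures are not rectified), "R" (3x3) and "t" (3): a world point X has camera coordinates R X + t; the wrist camera has in their place "mount" (4x4, takes a point from camera to tool coordinates, whose origin is the TCP and whose axes are the flange's). Camera axes: x right, y down, z forward; pixel columns grow to the right and rows downward; lengths in m; the calibration is good to about 2 mm. A picture is of the moment at which its call begins: read the wrist's pose just before it. There is no depth.
- finish_job(): hands the job in, once; it reports no verdict.
Trained networks look in a picture, given as the dict that the camera call returned (one of the last four; its "shot" number tells which), for a name from the list of things; names that differ only in an ending like _2 or _b are one class to them, and where a whole thing is asked for, a point or a joint stands for the part that bears it (a point fixed in the world has none). Each returns a list of dicts, best first, with "conf" (0 to 1); they miss things now and then, are a little off and sometimes report something else, mostly with a low value. They report only what shows in the picture. A call takes as long as a camera call.
- find_in(target, picture): "centre" ([x, y, z] in m, in world coordinates, good to about 4 mm: the middle of the surface that is visible of it).
- tip_of(target, picture): "centre" ([x, y, z] in m, in world coordinates, good to about 4 mm: a listed point, or the origin of a listed thing).
The state is a dict: "clock": time; "joint_pos": joint angles; "qvel": joint speeds; "tau": joint torques, N m; "position": TCP position; "ee_rot": TCP orientation; "force": force on the tool from outside, world axes, zero at the start; "ft_torque": the same for the moment, N m; "finger_gap": finger opening in m.
Only numpy, scipy, OpenCV 4.12 (cv2) and the standard library are available. Lean on these libraries where they do the work, as an engineer would, in place of code of your own. Each camera call takes 0.05 s, during which the arm holds its last target. There are 200 camera calls.

## Working session

There is one attempt and no reset: what is moved stays moved. The work goes in short steps, Python scripts to look and compute and a tool call to move; the robot and the scene stay as the last step left them, time stands still between calls to the robot, and variables do not carry over. Pictures are saved under pics/ and viewed, about 8 in all and at most 12, crops included, and the job is handed in when it is done.

Besides the shell and the picture viewer there is one more tool, called after "Emit:" as name(argument=value, ...), one argument or row to a line, values as JSON. apply_moves: Moves the arm, as the interface text tells. Its arguments: {"type":"object","properties":{"series":{"type":"array"},"force":{"type":"number"}},"required":["series"]}

```bash
mkdir -p pics
cat > h.py <<'E'
from workcell import *
import numpy as np, cv2
def sv(p,n): cv2.imwrite('pics/'+n,p['image'][:,:,::-1])
E
python3 - <<'E'
from h import *
s=state(); print(s['clock'],s['position'],s['ee_rot'],s['finger_gap'])
A=capture('scene');B=capture('top')
cv2.imwrite('pics/a.png',np.vstack([A['image'],B['image']])[:,:,::-1][:, :] if 0 else cv2.resize(np.vstack([A['image'],B['image']])[:,:,::-1],(480,600)))
sv(B,'top0.png')
for P,n in((A,'scene'),(B,'top')):
  for t in ['sharpener','latch_nose','guard_tab','switch_box','lid_press','button_top','whetstone','mug','offcut','tape','glue','screw_jar']:
    r=tip_of(t,P); print(n,t,[(np.round(q['centre'],3).tolist(),round(q['conf'],2)) for q in r[:2]])
E
```

```text
0.0 [0.23278302 0.60627402 0.23015938] [[-9.33494162e-01  3.58591066e-01 -1.04696721e-03]
 [ 3.58592404e-01  9.33492697e-01 -1.69466519e-03]
 [ 3.69644444e-04 -1.95739455e-03 -9.99998016e-01]] 0.08530023890155704
scene sharpener [([0.548, 0.214, -0.001], 0.78)]
scene latch_nose [([0.557, 0.304, 0.168], 0.74)]
scene guard_tab [([0.544, 0.12, 0.176], 0.81)]
scene switch_box [([0.553, -0.18, -0.0], 0.76)]
scene lid_press [([0.534, -0.175, 0.102], 0.77)]
scene button_top []
scene whetstone [([0.409, 0.23, -0.005], 0.73)]
scene mug [([0.421, -0.155, -0.002], 0.66)]
scene offcut [([0.696, 0.195, 0.004], 0.84)]
scene tape [([0.686, -0.236, -0.002], 0.69)]
scene glue [([0.696, 0.015, 0.004], 0.92)]
scene screw_jar [([0.371, -0.011, -0.002], 0.93)]
top sharpener [([0.534, -0.17, 0.1], 0.54)]
top latch_nose [([0.698, 0.198, 0.002], 0.67), ([0.557, 0.308, 0.171], 0.58)]
top guard_tab [([0.542, 0.12, 0.175], 0.8), ([0.695, 0.018, 0.0], 0.25)]
top switch_box [([0.556, -0.185, -0.002], 0.6)]
top lid_press [([0.533, -0.168, 0.103], 0.85)]
top button_top []
top whetstone [([0.403, 0.237, -0.002], 0.9)]
top mug [([0.419, -0.156, 0.0], 0.74)]
top offcut [([0.701, 0.2, 0.001], 0.79)]
top tape [([0.691, -0.234, 0.0], 0.87)]
top glue [([0.697, 0.018, 0.001], 0.8)]
top screw_jar []
```

View pics/top0.png

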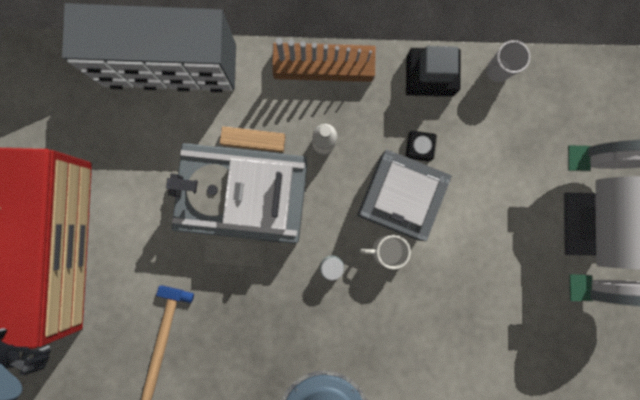

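The top view shows the sharpener at about (240,195) with the latch to the left (+y) and its tab at (277,195), so the guard is open by about 0.109. The switch box is at (405,195), yaw about -22°, with its catch at (400,218). The mug is at (393,252), the jar at (332,268) and the glue at (324,138). The networks agree with this, except for low-confidence "top" sharpener and latch misses.

Next I shut the fingers, turn to align with the guard and go behind the tab.

Emit:
apply_moves(
  series=[
    {"jaw": 0,"dz": -1,"yaw": -5.6},
    {"jaw": 0,"dz": -1,"yaw": -5.6},
    {"jaw": 0,"dz": -1,"yaw": -5.6},
    {"dx": -2.16,"dy": -3.23},
    {"dx": -2.16,"dy": -3.23},
    {"dx": -2.16,"dy": -3.23},
    {"dx": -2.16,"dy": -3.23},
    {"dx": -2.16,"dy": -3.23},
    {"dx": -2.16,"dy": -3.23},
    {"dx": -2.16,"dy": -3.23},
    {"dx": -2.16,"dy": -3.23},
    {"dx": -2.16,"dy": -3.23},
    {"dx": -2.16,"dy": -3.23},
    {"dx": -2.16,"dy": -3.23},
    {"dx": -2.16,"dy": -3.23},
    {"dx": -2.16,"dy": -3.23},
    {"dx": -2.16,"dy": -3.23},
    {"dx": -2.16,"dy": -3.23},
    {"dx": -2.16,"dy": -3.23},
  ],
)

```text
$.series[0]: bad value
```

Emit:
apply_moves(
  series=[
    {"jaw": 0},
    {"jaw": 0},
    {"jaw": 0},
  ],
)

```text
$.series[0]: bad value
```

Run:
```python
from h import *
s=state(); p=s['position'];R=s['ee_rot'];print(s['clock'],p,R.round(3),s['finger_gap'],s['force'])
for c in('scene','top'):
  A=capture(c)
  if c=='scene': sv(A,'s1.png')
  for t in ['guard_tab','sharpener','latch_nose']:
    for q in tip_of(t,A): print(c,t,q['centre'],q['conf'], 'tool cm',(R.T@(np.array(q['centre'])-p)*100).round(1))
```

```text
1.3 [0.23309658 0.60677411 0.23127528] [[-0.933  0.359  0.   ]
 [ 0.359  0.933 -0.   ]
 [-0.    -0.    -1.   ]] 0.0854531042181833 [-0.5331891   0.19113963 -0.43642275]
scene guard_tab [0.5478, 0.1182, 0.1769] 0.9 tool cm [-46.9 -34.3   5.4]
scene guard_tab [0.4088, 0.2336, -0.0029] 0.31 tool cm [-29.8 -28.5  23.4]
scene sharpener [0.545, 0.2145, -0.0034] 0.83 tool cm [-43.2 -25.4  23.5]
scene latch_nose [0.545, 0.1153, 0.1777] 0.65 tool cm [-46.7 -34.7   5.4]
top guard_tab [0.5411, 0.1206, 0.1747] 0.91 tool cm [-46.2 -34.3   5.7]
top latch_nose [0.5568, 0.3088, 0.1695] 0.73 tool cm [-40.9 -16.2   6.2]
```

View pics/s1.png

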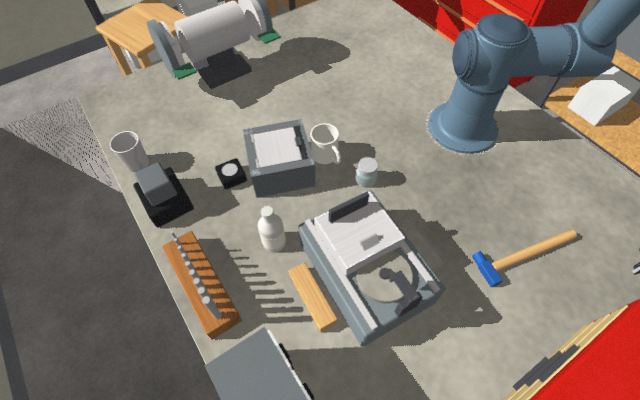

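The scene picture still shows the start state: tab at (350,208), latch at (400,290), switch box at (280,160). The call was refused because rows need every field, so I'll resend with all five.

Emit:
apply_moves(
  series=[
    {"jaw": 0,"dx": 0,"dy": 0,"dz": -1,"yaw": -5.6},
    {"jaw": 0,"dx": 0,"dy": 0,"dz": -1,"yaw": -5.6},
    {"jaw": 0,"dx": 0,"dy": 0,"dz": -1,"yaw": -5.6},
    {"jaw": 0,"dx": -2.16,"dy": -3.23,"dz": 0,"yaw": 0},
    {"jaw": 0,"dx": -2.16,"dy": -3.23,"dz": 0,"yaw": 0},
    {"jaw": 0,"dx": -2.16,"dy": -3.23,"dz": 0,"yaw": 0},
    {"jaw": 0,"dx": -2.16,"dy": -3.23,"dz": 0,"yaw": 0},
    {"jaw": 0,"dx": -2.16,"dy": -3.23,"dz": 0,"yaw": 0},
    {"jaw": 0,"dx": -2.16,"dy": -3.23,"dz": 0,"yaw": 0},
    {"jaw": 0,"dx": -2.16,"dy": -3.23,"dz": 0,"yaw": 0},
    {"jaw": 0,"dx": -2.16,"dy": -3.23,"dz": 0,"yaw": 0},
    {"jaw": 0,"dx": -2.16,"dy": -3.23,"dz": 0,"yaw": 0},
    {"jaw": 0,"dx": -2.16,"dy": -3.23,"dz": 0,"yaw": 0},
    {"jaw": 0,"dx": -2.16,"dy": -3.23,"dz": 0,"yaw": 0},
    {"jaw": 0,"dx": -2.16,"dy": -3.23,"dz": 0,"yaw": 0},
    {"jaw": 0,"dx": -2.16,"dy": -3.23,"dz": 0,"yaw": 0},
    {"jaw": 0,"dx": -2.16,"dy": -3.23,"dz": 0,"yaw": 0},
    {"jaw": 0,"dx": -2.16,"dy": -3.23,"dz": 0,"yaw": 0},
    {"jaw": 0,"dx": -2.16,"dy": -3.23,"dz": 0,"yaw": 0},
  ],
)

```text
clock: 3.28
position: [0.5405, 0.0641, 0.2616]
ee_rot: [[-0.997, 0.074, 0.001], [0.074, 0.997, 0.0], [-0.001, 0.0, -1.0]]
force: [0.1, 0.7, -0.1]
finger_gap: -0.0002
```

Emit:
apply_moves(
  series=[
    {"jaw": 0,"dx": 0,"dy": 0,"dz": 3,"yaw": 0},
    {"jaw": 0,"dx": 0,"dy": 0,"dz": 3,"yaw": 0},
    {"jaw": 0,"dx": 0,"dy": 0,"dz": 3,"yaw": 0},
    {"jaw": 0,"dx": 0,"dy": 1,"dz": 0,"yaw": 0},
    {"jaw": 0,"dx": 0,"dy": 1,"dz": 0,"yaw": 0},
    {"jaw": 0,"dx": 0,"dy": 1,"dz": 0,"yaw": 0},
    {"jaw": 0,"dx": 0,"dy": 0.5,"dz": 0,"yaw": 0},
    {"jaw": 0,"dx": 0,"dy": 0.5,"dz": 0,"yaw": 0},
    {"jaw": 0,"dx": 0,"dy": 0.5,"dz": 0,"yaw": 0},
    {"jaw": 0,"dx": 0,"dy": 0.5,"dz": 0,"yaw": 0},
  ],
)

```text
clock: 4.12
position: [0.5445, 0.1163, 0.173]
ee_rot: [[-0.997, 0.073, 0.003], [0.073, 0.997, -0.001], [-0.003, -0.0, -1.0]]
force: [0.8, -2.8, 1.4]
finger_gap: 0.0001
```

Emit:
apply_moves(
  series=[
    {"jaw": 0,"dx": 0,"dy": 0.7,"dz": 0,"yaw": 0},
    {"jaw": 0,"dx": 0,"dy": 0.7,"dz": 0,"yaw": 0},
    {"jaw": 0,"dx": 0,"dy": 0.7,"dz": 0,"yaw": 0},
    {"jaw": 0,"dx": 0,"dy": 0.7,"dz": 0,"yaw": 0},
    {"jaw": 0,"dx": 0,"dy": 0.7,"dz": 0,"yaw": 0},
    {"jaw": 0,"dx": 0,"dy": 0.7,"dz": 0,"yaw": 0},
    {"jaw": 0,"dx": 0,"dy": 0.7,"dz": 0,"yaw": 0},
    {"jaw": 0,"dx": 0,"dy": 0.7,"dz": 0,"yaw": 0},
  ],
)

```text
clock: 4.78
position: [0.5477, 0.1724, 0.1712]
ee_rot: [[-0.997, 0.074, 0.0], [0.074, 0.997, -0.0], [-0.0, -0.0, -1.0]]
force: [2.0, -2.6, 0.3]
finger_gap: -0.0002
```

Run:
```python
from h import *
s=state(); p=s['position'];R=s['ee_rot'];print(s['clock'],p,s['force'])
for c in('scene','top'):
  A=capture(c)
  if c=='scene': sv(A,'s2.png')
  for t in ['guard_tab','sharpener','latch_nose']:
    for q in tip_of(t,A): print(c,t,q['centre'],q['conf'], 'tool cm',(R.T@(np.array(q['centre'])-p)*100).round(1))
```

```text
4.7833 [0.54768144 0.17236538 0.17118822] [ 2.02956625 -2.61853108  0.32263024]
scene guard_tab [0.5512, 0.1906, 0.1798] 0.95 tool cm [-0.2  1.8 -0.9]
scene guard_tab [0.5625, 0.3065, 0.1694] 0.7 tool cm [-0.5 13.5  0.2]
scene guard_tab [0.6944, 0.0127, 0.0036] 0.25 tool cm [-15.8 -14.8  16.8]
scene sharpener [0.5495, 0.2141, -0.0012] 0.56 tool cm [ 0.1  4.2 17.2]
scene latch_nose [0.5573, 0.3044, 0.1704] 0.56 tool cm [ 0.  13.2  0.1]
top guard_tab [0.5512, 0.1931, 0.1773] 0.64 tool cm [-0.2  2.1 -0.6]
top sharpener [0.5549, 0.2144, 0.0015] 0.68 tool cm [-0.4  4.2 17. ]
top latch_nose [0.5557, 0.3056, 0.1686] 0.69 tool cm [ 0.2 13.3  0.3]
```

Emit:
apply_moves(
  series=[
    {"jaw": 0,"dx": 0,"dy": 0.6,"dz": 0,"yaw": 0},
    {"jaw": 0,"dx": 0,"dy": 0.6,"dz": 0,"yaw": 0},
    {"jaw": 0,"dx": 0,"dy": 0.6,"dz": 0,"yaw": 0},
    {"jaw": 0,"dx": 0,"dy": 0.4,"dz": 0,"yaw": 0},
    {"jaw": 0,"dx": 0,"dy": 0.4,"dz": 0,"yaw": 0},
    {"jaw": 0,"dx": 0,"dy": 0.4,"dz": 0,"yaw": 0},
  ],
)

```text
clock: 5.68
position: [0.5496, 0.1977, 0.1712]
ee_rot: [[-0.997, 0.073, -0.003], [0.073, 0.997, -0.011], [0.002, -0.011, -1.0]]
force: [-2.9, -22.8, 2.9]
finger_gap: -0.0
```

Emit:
apply_moves(
  series=[
    {"jaw": 0,"dx": 0,"dy": 0.2,"dz": 0,"yaw": 0},
    {"jaw": 0,"dx": 0,"dy": 0.2,"dz": 0,"yaw": 0},
  ],
)

```text
clock: 5.85
position: [0.55, 0.2036, 0.1711]
ee_rot: [[-0.997, 0.074, -0.001], [0.074, 0.997, -0.005], [0.001, -0.005, -1.0]]
force: [0.1, -7.3, 0.1]
finger_gap: 0.0001
```

Emit:
apply_moves(
  series=[
    {"jaw": 0,"dx": 0,"dy": 0.2,"dz": 0,"yaw": 0},
    {"jaw": 0,"dx": 0,"dy": 0.2,"dz": 0,"yaw": 0},
  ],
)

```text
clock: 6.02
position: [0.5504, 0.2093, 0.1711]
ee_rot: [[-0.997, 0.074, -0.0], [0.074, 0.997, -0.001], [0.0, -0.001, -1.0]]
force: [0.5, 0.3, 0.1]
finger_gap: 0.0004
```

Emit:
apply_moves(
  series=[
    {"jaw": 0,"dx": 0,"dy": 0.15,"dz": 0,"yaw": 0},
    {"jaw": 0,"dx": 0,"dy": 0.15,"dz": 0,"yaw": 0},
    {"jaw": 0,"dx": 0,"dy": 0,"dz": 0,"yaw": 0},
  ],
)

```text
clock: 6.27
position: [0.5506, 0.2132, 0.1713]
ee_rot: [[-0.997, 0.073, 0.0], [0.073, 0.997, 0.0], [-0.0, 0.0, -1.0]]
force: [0.3, -1.5, -0.8]
finger_gap: 0.0002
```

Emit:
apply_moves(
  series=[
    {"jaw": 0,"dx": 0,"dy": 0.15,"dz": 0,"yaw": 0},
    {"jaw": 0,"dx": 0,"dy": 0.15,"dz": 0,"yaw": 0},
    {"jaw": 0,"dx": 0,"dy": 0.15,"dz": 0,"yaw": 0},
    {"jaw": 0,"dx": 0,"dy": 0,"dz": 0,"yaw": 0},
  ],
)

```text
clock: 6.6
position: [0.5506, 0.2137, 0.1714]
ee_rot: [[-0.997, 0.073, -0.002], [0.073, 0.997, -0.008], [0.002, -0.008, -1.0]]
force: [-3.9, -16.6, 3.8]
finger_gap: 0.0001
```

Run:
```python
from h import *
s=state(); p=s['position'];R=s['ee_rot'];print(s['clock'],p,s['force'])
for c in('scene','top'):
  A=capture(c)
  if c=='scene': cv2.imwrite('pics/s3.png',cv2.resize(A['image'][170:370,260:480,::-1],None,fx=3,fy=3,interpolation=2))
  for t in ['guard_tab','sharpener','latch_nose']:
    for q in tip_of(t,A): print(c,t,q['centre'],q['conf'], 'tool cm',(R.T@(np.array(q['centre'])-p)*100).round(1))
```

```text
6.6 [0.55062948 0.21368788 0.17136182] [ -3.93251608 -16.58498537   3.8049161 ]
scene guard_tab [0.5537, 0.2324, 0.177] 0.63 tool cm [-0.2  1.9 -0.6]
scene sharpener [0.5482, 0.2149, -0.0038] 0.85 tool cm [ 0.2  0.3 17.5]
scene sharpener [0.5354, -0.1772, 0.0999] 0.42 tool cm [ -1.3 -39.    7.5]
scene latch_nose [0.5593, 0.305, 0.1687] 0.73 tool cm [-0.2  9.2  0.2]
top guard_tab [0.419, -0.1575, -0.0024] 0.25 tool cm [ 10.4 -37.8  17.7]
top sharpener [0.5572, 0.2149, 0.0014] 0.8 tool cm [-0.7  0.3 17. ]
```

View pics/s3.png

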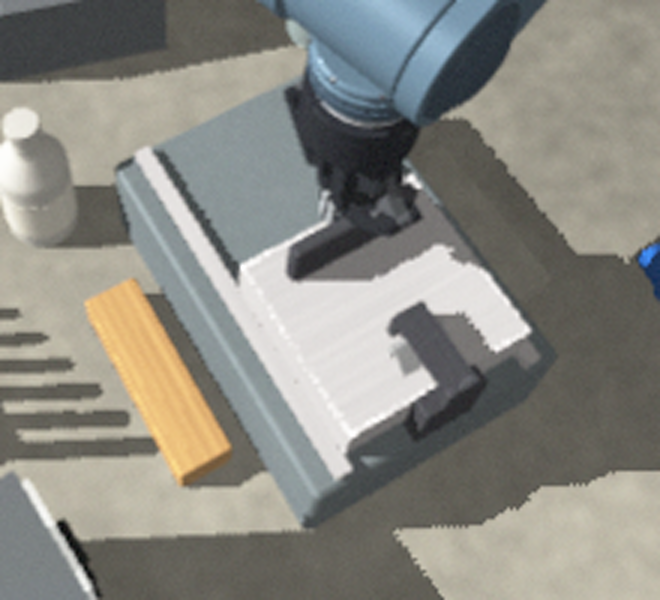

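The crop shows the guard shut, at its stop, and the latch arm lying flat from the post at (440,400) to (405,325). The tab is at (340,250). I'll retreat and move above the lid.

Emit:
apply_moves(
  series=[
    {"jaw": 0,"dx": 0,"dy": -1.5,"dz": 0,"yaw": 0},
    {"jaw": 0,"dx": 0,"dy": -2,"dz": 0,"yaw": 0},
    {"jaw": 0,"dx": 0,"dy": 0,"dz": -3,"yaw": 0},
    {"jaw": 0,"dx": 0,"dy": 0,"dz": -3,"yaw": 0},
    {"jaw": 0,"dx": 0,"dy": 0,"dz": -3,"yaw": 0},
    {"jaw": 0,"dx": 0,"dy": 0,"dz": 0,"yaw": 6.3},
    {"jaw": 0,"dx": 0,"dy": 0,"dz": 0,"yaw": 6.3},
    {"jaw": 0,"dx": 0,"dy": 0,"dz": 0,"yaw": 6.3},
    {"jaw": 0,"dx": -1.4,"dy": -3.7,"dz": 0,"yaw": 0},
    {"jaw": 0,"dx": -1.4,"dy": -3.7,"dz": 0,"yaw": 0},
    {"jaw": 0,"dx": -1.4,"dy": -3.7,"dz": 0,"yaw": 0},
    {"jaw": 0,"dx": -1.4,"dy": -3.7,"dz": 0,"yaw": 0},
    {"jaw": 0,"dx": -1.4,"dy": -3.7,"dz": 0,"yaw": 0},
    {"jaw": 0,"dx": -1.4,"dy": -3.7,"dz": 0,"yaw": 0},
    {"jaw": 0,"dx": -1.4,"dy": -3.7,"dz": 0,"yaw": 0},
    {"jaw": 0,"dx": -1.4,"dy": -3.7,"dz": 0,"yaw": 0},
    {"jaw": 0,"dx": 0,"dy": 0,"dz": 0,"yaw": 0},
  ],
)

```text
clock: 8.42
position: [0.535, -0.1394, 0.2617]
ee_rot: [[-0.917, 0.398, 0.001], [0.398, 0.917, -0.002], [-0.001, -0.001, -1.0]]
force: [-0.6, -0.7, -0.3]
finger_gap: 0.0002
```

Run:
```python
from h import *
s=state(); p=s['position'];R=s['ee_rot'];print(s['clock'],p,R.round(3),s['force'])
for c in('scene','top','wrist'):
  A=capture(c)
  if c=='wrist': sv(A,'w4.png')
  if c=='scene': sv(A,'s4.png')
  for t in ['lid_press','switch_box','guard_tab','latch_nose']:
    if c=='wrist' and t[0] in'g': continue
    for q in tip_of(t,A): print(c,t,q['centre'],q['conf'], 'tool cm',(R.T@(np.array(q['centre'])-p)*100).round(1))
```

```text
8.4167 [ 0.53496498 -0.13938106  0.26170016] [[-0.917  0.398  0.001]
 [ 0.398  0.917 -0.002]
 [-0.001 -0.001 -1.   ]] [-0.63538236 -0.68773595 -0.32149954]
scene lid_press [0.535, -0.1744, 0.1057] 0.74 tool cm [-1.4 -3.2 15.6]
scene switch_box [0.5541, -0.1825, -0.0019] 0.75 tool cm [-3.4 -3.2 26.4]
scene guard_tab [0.556, 0.2333, 0.1804] 0.62 tool cm [12.9 35.   8.1]
scene guard_tab [0.5344, -0.1774, 0.1013] 0.56 tool cm [-1.4 -3.5 16. ]
scene latch_nose [0.5608, 0.304, 0.1674] 0.63 tool cm [15.3 41.7  9.4]
top lid_press [0.5354, -0.1746, 0.0994] 0.78 tool cm [-1.4 -3.2 16.2]
top switch_box [0.5564, -0.1856, -0.0015] 0.95 tool cm [-3.8 -3.4 26.3]
top switch_box [0.5569, 0.2123, 0.0002] 0.73 tool cm [12.  33.2 26.1]
top guard_tab [0.5521, 0.233, 0.1765] 0.58 tool cm [13.3 34.8  8.5]
top latch_nose [0.5558, 0.3093, 0.1673] 0.79 tool cm [16.  42.   9.4]
wrist lid_press [0.5341, -0.1745, 0.1013] 0.56 tool cm [-1.3 -3.2 16. ]
wrist switch_box [0.5593, -0.1789, -0.0005] 0.77 tool cm [-3.8 -2.6 26.2]
```

View pics/w4.png

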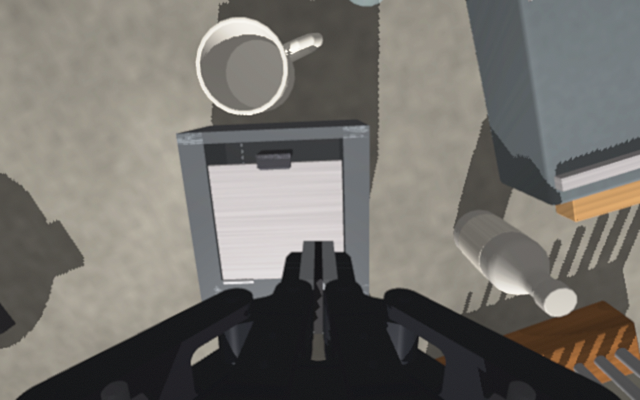

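View pics/s4.png

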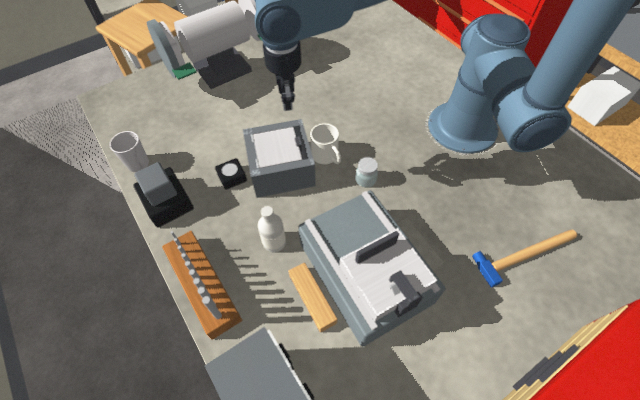

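The wrist view shows the box square to the tool, with its catch at (273,160), and the mug at (243,65) beyond the free edge. The scene view shows the guard shut and the latch down at (402,288). All three cameras agree on lid_press, so I'll go over it and down.

Emit:
apply_moves(
  series=[
    {"jaw": 0,"dx": -0.7,"dy": -1.6,"dz": 0,"yaw": 0},
    {"jaw": 0,"dx": -0.7,"dy": -1.6,"dz": 0,"yaw": 0},
    {"jaw": 0,"dx": 0,"dy": 0,"dz": 3,"yaw": 0},
    {"jaw": 0,"dx": 0,"dy": 0,"dz": 3,"yaw": 0},
    {"jaw": 0,"dx": 0,"dy": 0,"dz": 3,"yaw": 0},
    {"jaw": 0,"dx": 0,"dy": 0,"dz": 3,"yaw": 0},
    {"jaw": 0,"dx": 0,"dy": 0,"dz": 2,"yaw": 0},
    {"jaw": 0,"dx": 0,"dy": 0,"dz": 1,"yaw": 0},
    {"jaw": 0,"dx": 0,"dy": 0,"dz": 0.4,"yaw": 0},
    {"jaw": 0,"dx": 0,"dy": 0,"dz": 0,"yaw": 0},
  ],
)

```text
clock: 9.95
position: [0.5355, -0.169, 0.1071]
ee_rot: [[-0.92, 0.393, -0.001], [0.393, 0.92, 0.0], [0.001, 0.0, -1.0]]
force: [0.0, 0.3, -0.3]
finger_gap: -0.0001
```

Emit:
apply_moves(
  series=[
    {"jaw": 0,"dx": 0,"dy": 0,"dz": 0.3,"yaw": 0},
    {"jaw": 0,"dx": 0,"dy": 0,"dz": 0.3,"yaw": 0},
    {"jaw": 0,"dx": 0,"dy": 0,"dz": 0.3,"yaw": 0},
    {"jaw": 0,"dx": 0,"dy": 0,"dz": 0,"yaw": 0},
  ],
)

```text
clock: 10.28
position: [0.5362, -0.1694, 0.0991]
ee_rot: [[-0.92, 0.393, 0.002], [0.393, 0.92, -0.001], [-0.002, -0.0, -1.0]]
force: [1.2, -0.9, 1.1]
finger_gap: 0.0001
```

Emit:
apply_moves(
  series=[
    {"jaw": 0,"dx": 0,"dy": 0,"dz": 0.2,"yaw": 0},
    {"jaw": 0,"dx": 0,"dy": 0,"dz": 0.2,"yaw": 0},
    {"jaw": 0,"dx": 0,"dy": 0,"dz": 0.2,"yaw": 0},
    {"jaw": 0,"dx": 0,"dy": 0,"dz": 0,"yaw": 0},
  ],
)

```text
clock: 10.62
position: [0.5361, -0.1694, 0.0931]
ee_rot: [[-0.92, 0.393, 0.002], [0.393, 0.92, -0.001], [-0.002, -0.0, -1.0]]
force: [0.2, 0.3, 3.3]
finger_gap: -0.0002
```

Emit:
apply_moves(
  series=[
    {"jaw": 0,"dx": 0,"dy": 0,"dz": 0.15,"yaw": 0},
    {"jaw": 0,"dx": 0,"dy": 0,"dz": 0.15,"yaw": 0},
    {"jaw": 0,"dx": 0,"dy": 0,"dz": 0,"yaw": 0},
  ],
)

```text
clock: 10.87
position: [0.5362, -0.1694, 0.0919]
ee_rot: [[-0.92, 0.392, 0.001], [0.392, 0.92, -0.001], [-0.001, -0.0, -1.0]]
force: [-5.8, 2.2, 14.4]
finger_gap: -0.0001
```

The lid is at its hard stop, so the catch is past release. Now I'll withdraw up and away over the free edge.

Emit:
apply_moves(
  series=[
    {"jaw": 0,"dx": 0,"dy": 0,"dz": -3.5,"yaw": 0},
    {"jaw": 0,"dx": 2.5,"dy": 0,"dz": -3,"yaw": 0},
    {"jaw": 0,"dx": 3,"dy": 0,"dz": -2.5,"yaw": 0},
    {"jaw": 0,"dx": 3,"dy": 0,"dz": -2.5,"yaw": 0},
    {"jaw": 0,"dx": 3,"dy": 0,"dz": -2.5,"yaw": 0},
    {"jaw": 0,"dx": 1,"dy": 0,"dz": -2,"yaw": 0},
    {"jaw": 0,"dx": 0,"dy": 0,"dz": 0,"yaw": 0},
    {"jaw": 0,"dx": 0,"dy": 0,"dz": 0,"yaw": 0},
    {"jaw": 0,"dx": 0,"dy": 0,"dz": 0,"yaw": 0},
    {"jaw": 0,"dx": 0,"dy": 0,"dz": 0,"yaw": 0},
    {"jaw": 0,"dx": 0,"dy": 0,"dz": 0,"yaw": 0},
    {"jaw": 0,"dx": 0,"dy": 0,"dz": 0,"yaw": 0},
    {"jaw": 0,"dx": 0,"dy": 0,"dz": 0,"yaw": 0},
    {"jaw": 0,"dx": 0,"dy": 0,"dz": 0,"yaw": 0},
    {"jaw": 0,"dx": 0,"dy": 0,"dz": 0,"yaw": 0},
    {"jaw": 0,"dx": 0,"dy": 0,"dz": 0,"yaw": 0},
    {"jaw": 0,"dx": 0,"dy": 0,"dz": 0,"yaw": 0},
    {"jaw": 0,"dx": 0,"dy": 0,"dz": 0,"yaw": 0},
  ],
)

```text
clock: 12.37
position: [0.4205, -0.1199, 0.2493]
ee_rot: [[-0.92, 0.393, 0.0], [0.393, 0.92, -0.0], [-0.0, -0.0, -1.0]]
force: [0.0, 0.4, 0.1]
finger_gap: 0.0
```

Run:
```python
from h import *
s=state(); p=s['position'];R=s['ee_rot'];print(s['clock'],p,s['force'])
for c in('scene','top','wrist'):
  A=capture(c)
  if c=='scene': cv2.imwrite('pics/s5.png',cv2.resize(A['image'][60:240,180:420,::-1],None,fx=3,fy=3,interpolation=2))
  for t in ['button_top','switch_box','lid_press']:
    for q in tip_of(t,A): print(c,t,q['centre'],q['conf'], 'tool cm',(R.T@(np.array(q['centre'])-p)*100).round(1))
```

```text
12.3667 [ 0.42051058 -0.11991043  0.24933339] [8.40923179e-05 3.54053274e-01 1.04833215e-01]
scene button_top [0.551, -0.1783, 0.0751] 0.67 tool cm [-14.3  -0.2  17.4]
scene switch_box [0.5509, -0.1796, -0.0032] 0.63 tool cm [-14.3  -0.4  25.3]
scene lid_press [0.66, -0.2234, 0.1657] 0.77 tool cm [-26.1  -0.1   8.4]
top button_top [0.5559, -0.1815, 0.0701] 0.52 tool cm [-14.9  -0.3  17.9]
top switch_box [0.5589, -0.1852, -0.0036] 0.82 tool cm [-15.3  -0.6  25.3]
top switch_box [0.6979, 0.1958, 0.0023] 0.22 tool cm [-13.1  39.9  24.7]
top lid_press [0.6574, -0.2178, 0.165] 0.63 tool cm [-25.6   0.3   8.4]
```

View pics/s5.png

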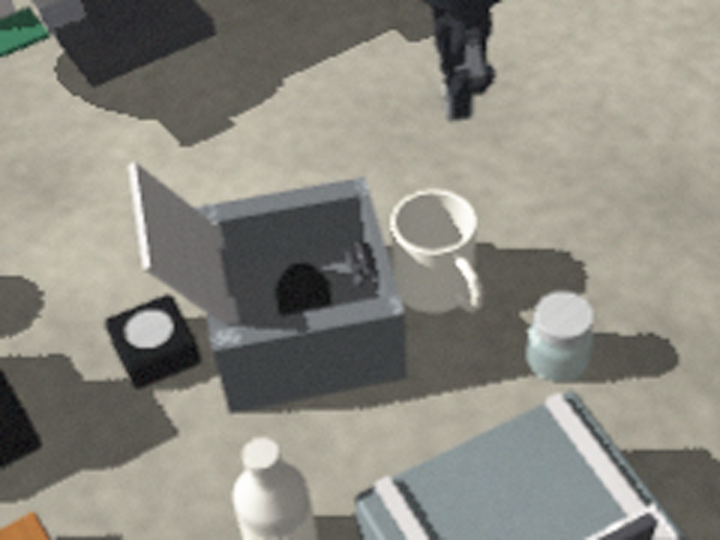

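The lid stands wide open at (180,240) and the black button shows at (302,288). Both cameras agree on its position. I'll go over it and down.

Emit:
apply_moves(
  series=[
    {"jaw": 0,"dx": -3.65,"dy": -0.08,"dz": 0,"yaw": 0},
    {"jaw": 0,"dx": -3.65,"dy": -0.08,"dz": 0,"yaw": 0},
    {"jaw": 0,"dx": -3.65,"dy": -0.08,"dz": 0,"yaw": 0},
    {"jaw": 0,"dx": -3.65,"dy": -0.08,"dz": 0,"yaw": 0},
    {"jaw": 0,"dx": 0,"dy": 0,"dz": 0,"yaw": 0},
    {"jaw": 0,"dx": 0,"dy": 0,"dz": 3,"yaw": 0},
    {"jaw": 0,"dx": 0,"dy": 0,"dz": 3,"yaw": 0},
    {"jaw": 0,"dx": 0,"dy": 0,"dz": 3,"yaw": 0},
    {"jaw": 0,"dx": 0,"dy": 0,"dz": 3,"yaw": 0},
    {"jaw": 0,"dx": 0,"dy": 0,"dz": 2,"yaw": 0},
    {"jaw": 0,"dx": 0,"dy": 0,"dz": 1.5,"yaw": 0},
    {"jaw": 0,"dx": 0,"dy": 0,"dz": 1,"yaw": 0},
    {"jaw": 0,"dx": 0,"dy": 0,"dz": 0,"yaw": 0},
  ],
)

```text
clock: 14.05
position: [0.5519, -0.1793, 0.0819]
ee_rot: [[-0.92, 0.393, -0.004], [0.393, 0.92, 0.002], [0.005, 0.0, -1.0]]
force: [0.8, 0.1, 0.0]
finger_gap: -0.0
```

Emit:
apply_moves(
  series=[
    {"jaw": 0,"dx": 0,"dy": 0,"dz": 0.3,"yaw": 0},
    {"jaw": 0,"dx": 0,"dy": 0,"dz": 0.3,"yaw": 0},
    {"jaw": 0,"dx": 0,"dy": 0,"dz": 0.3,"yaw": 0},
    {"jaw": 0,"dx": 0,"dy": 0,"dz": 0,"yaw": 0},
  ],
)

```text
clock: 14.38
position: [0.5537, -0.1803, 0.0756]
ee_rot: [[-0.92, 0.393, 0.001], [0.393, 0.92, -0.0], [-0.001, -0.0, -1.0]]
force: [0.6, 0.2, -0.3]
finger_gap: -0.0002
```

Emit:
apply_moves(
  series=[
    {"jaw": 0,"dx": 0,"dy": 0,"dz": 0.2,"yaw": 0},
    {"jaw": 0,"dx": 0,"dy": 0,"dz": 0.2,"yaw": 0},
    {"jaw": 0,"dx": 0,"dy": 0,"dz": 0,"yaw": 0},
  ],
)

```text
clock: 14.63
position: [0.554, -0.1804, 0.0719]
ee_rot: [[-0.92, 0.393, 0.001], [0.393, 0.92, -0.001], [-0.001, -0.0, -1.0]]
force: [-1.4, 0.9, 3.3]
finger_gap: 0.0005
```

Emit:
apply_moves(
  series=[
    {"jaw": 0,"dx": 0,"dy": 0,"dz": 0.2,"yaw": 0},
    {"jaw": 0,"dx": 0,"dy": 0,"dz": 0.2,"yaw": 0},
    {"jaw": 0,"dx": 0,"dy": 0,"dz": 0.2,"yaw": 0},
    {"jaw": 0,"dx": 0,"dy": 0,"dz": 0,"yaw": 0},
  ],
)

```text
clock: 14.97
position: [0.554, -0.1804, 0.0652]
ee_rot: [[-0.92, 0.393, 0.001], [0.393, 0.92, -0.001], [-0.001, -0.0, -1.0]]
force: [0.6, -0.5, 2.1]
finger_gap: -0.0
```

Emit:
apply_moves(
  series=[
    {"jaw": 0,"dx": 0,"dy": 0,"dz": 0.15,"yaw": 0},
    {"jaw": 0,"dx": 0,"dy": 0,"dz": 0.15,"yaw": 0},
    {"jaw": 0,"dx": 0,"dy": 0,"dz": 0,"yaw": 0},
  ],
)

```text
clock: 15.22
position: [0.5541, -0.1805, 0.0648]
ee_rot: [[-0.92, 0.392, -0.0], [0.392, 0.92, -0.0], [0.0, -0.0, -1.0]]
force: [-6.9, 3.3, 19.3]
finger_gap: 0.0004
```

The button is at its hard stop (z 0.065, 19 N). Now I'll withdraw and check.

Emit:
apply_moves(
  series=[
    {"jaw": 0,"dx": 0,"dy": 0,"dz": -1,"yaw": 0},
    {"jaw": 0,"dx": 0,"dy": 0,"dz": -3.5,"yaw": 0},
    {"jaw": 0,"dx": 0,"dy": 0,"dz": -3.5,"yaw": 0},
    {"jaw": 0,"dx": 0,"dy": 0,"dz": -3.5,"yaw": 0},
    {"jaw": 0,"dx": 0,"dy": 0,"dz": -3.5,"yaw": 0},
    {"jaw": 0,"dx": 0,"dy": 0,"dz": -3.5,"yaw": 0},
    {"jaw": 0,"dx": 3.5,"dy": 0,"dz": 0,"yaw": 0},
    {"jaw": 0,"dx": 3.5,"dy": 0,"dz": 0,"yaw": 0},
    {"jaw": 0,"dx": 3.5,"dy": 0,"dz": 0,"yaw": 0},
    {"jaw": 0,"dx": 3.5,"dy": 0,"dz": 0,"yaw": 0},
    {"jaw": 0,"dx": 0,"dy": 0,"dz": 0,"yaw": 0},
    {"jaw": 0,"dx": 0,"dy": 0,"dz": 0,"yaw": 0},
  ],
)

```text
clock: 16.22
position: [0.4234, -0.1244, 0.2464]
ee_rot: [[-0.92, 0.393, -0.0], [0.393, 0.92, 0.0], [0.0, 0.0, -1.0]]
force: [0.4, -0.2, -0.3]
finger_gap: -0.0001
```

Run:
```python
from h import *
s=state(); print(s['clock'],s['position'],s['force'])
for c in('scene','top'):
  A=capture(c)
  if c=='scene': cv2.imwrite('pics/s6.png',cv2.resize(A['image'][60:350,180:480,::-1],None,fx=2,fy=2,interpolation=2))
  for t in ['button_top','lid_press','guard_tab','latch_nose','whetstone','mug','offcut','tape','glue','screw_jar']:
    for q in tip_of(t,A)[:1]: print(c,t,q['centre'],q['conf'])
```

```text
16.2167 [ 0.42335314 -0.12437572  0.24644583] [ 0.35615063 -0.18166066 -0.25250473]
scene button_top [0.5502, -0.1748, 0.066] 0.43
scene lid_press [0.6586, -0.2229, 0.1682] 0.75
scene latch_nose [0.5622, 0.3043, 0.171] 0.68
scene whetstone [0.4055, 0.2327, -0.0027] 0.76
scene mug [0.4193, -0.1588, -0.0008] 0.6
scene offcut [0.6956, 0.1972, -0.0005] 0.88
scene tape [0.6894, -0.2338, 0.0006] 0.91
scene glue [0.6954, 0.0163, 0.0012] 0.95
scene screw_jar [0.3722, -0.011, 0.0017] 0.65
top button_top [0.5535, -0.1824, 0.062] 0.59
top lid_press [0.6607, -0.2152, 0.1635] 0.89
top guard_tab [0.5516, 0.2343, 0.178] 0.66
top latch_nose [0.5559, 0.3065, 0.1676] 0.9
top whetstone [0.4025, 0.2358, -0.0028] 0.81
top offcut [0.5545, 0.2173, 0.0012] 0.65
top tape [0.6911, -0.2371, 0.0021] 0.49
top glue [0.6978, 0.018, -0.0007] 0.72
top screw_jar [0.377, -0.0132, 0.0002] 0.9
```

View pics/s6.png

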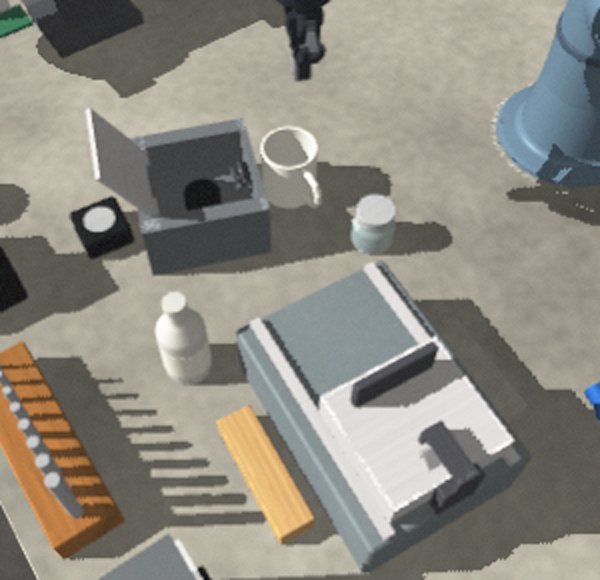

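The picture shows the guard shut with the latch down over it at (445,455), the lid open at (115,160) and the button sunk at (203,192). The bystanders are in place.

```bash
python3 -c "
from h import *
print(finish_job())"
```

```text
the job is handed in; nothing more can be done
None
```

The job is handed in at about 16 s of the 51 s allowed, with all three steps done in the order asked and the arm clear of everything. No verdict was reported.

- **Guard:** I pushed it by its tab to the hard stop. The force rose to about 23 N as the striker lifted the latch, then fell to zero. The last pictures show the guard shut. The latch nose measured 168 mm (top) and 171 mm (scene) above the bench, against 167 mm when down. I did not pull the guard back to test the latch.
- **Lid:** I pressed it in about 8 mm, to its stop at 14 N. It then sprang wide open and has stayed open.
- **Button:** I pushed it down to its hard stop, with the fingertips at 65 mm and 19 N. After I let go, its top measured 62–66 mm above the bench, against 75 mm when out, so it stayed in.
- **Other things on the bench:** all measured within about 6 mm of where they started, which is roughly the cameras' error.

Some checks missed or disagreed. In the final check the top camera reported the offcut at the sharpener's position and missed the mug, and the scene camera missed the guard tab. In each case the other camera and the picture showed the thing where it should be. My first move call was refused because its rows were incomplete; the arm did not move.

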